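Cycle the coin box lock with its service key

ROBOT

A 6-joint arm with a two-finger parallel gripper is mounted at the origin on the work surface. World frame = base frame: x ahead of the robot, y to its left, z up, the work surface at z = 0. Lengths are in m, angles in rad, forces in N, time in s.
With the tool pointing down it reaches from about 0.375 to 0.975 m from the base axis. Payload 3.8 kg.
Tool frame: the origin (TCP) lies at the very end of the fingers, on their centre line; the grasp point (between the pads) lies 19 mm behind it; z points along the fingers, y is the direction in which the jaws open and shut (so a half turn about z gives the same grasp; the last joint's range is limited). The gripper opens to 85 mm and grips with 20 to 120 N. Pads are 22 mm wide; open, the fingers measure 114 mm over their backs; the gripper's body (76 mm by 85 mm) begins 54 mm behind the grasp point. The pads swing forward as they close: fully open they stand 13 mm farther back than shut.
Start: joints at [-1.16, 0.264, 1.604, -0, 1.274, -0.037], TCP at [0.292, -0.608, 0.231] pointing down, gripper open.
Joint ranges: [-2.63, 2.63], [-0.94, 2.18], [0.31, 2.57], [-1.31, 4.45], [0, 2.66], [-2.55, 2.55]. Speed limits (rad/s): [2.57, 2.57, 3.14, 3.14, 3.14, 3.14].

INTERFACE

Orientations are given as a rotation vector (axis times angle).
In Python, from workcell import status, read_camera, camera_info, order gives the robot as it stands.
- The arm moves only by the tool move_arm, never from a script. Its argument "deltas" is a list of rows, each a list of 3 entries, a list of its own where there are three numbers: the turn, a rotation vector about the world's x, y, z as a fraction of full scale, then the shift along the world's x, y, z as a fraction of full scale, then the closure, from -1 (fully open) to 1 (shut), so that 0 is half open. A call has 1 to 20 rows; each row is the pose to reach, as a shift and turn from the pose commanded when the call began; what a row does not reach only later rows make up. Full scale, the value 1, is 0.1 m for a shift and pi/2 rad for a turn. A row lasts 1/8 s, in which the tool goes at most 62.5 mm and 10.7 degrees, less where a joint would pass 70% of its speed; a pose out of reach is approached as far as the arm can. A call with a number of a shift or a turn outside -1 to 1 is refused whole. A call with a gripper value outside its range is refused whole. The fingers move at their own pace and stop on an object; "grip_force" is the grip in N (left out, the last holds). Time passes only in rows, so rows that repeat a pose let the fingers close. It gives the time, the measured TCP pose, the force and the opening at its end, in the units of the state.
- status.read_state(): the state, without advancing time (a new reading comes with each control period).
- read_camera(name): name is "scene" or "side" or "wrist"; returns (picture, depth): 384x512x3 uint8, red, green, blue; 384x512 float32, m along the optical axis (not along the pixel's ray), 0 where there is no reading.
- camera_info(name): a dict with "K" (3x3 intrinsics, pixels), "R" (3x3) and "t" (3): a world point X has camera coordinates R X + t. Camera axes: x right, y down, z forward; pixel columns grow to the right and rows downward; lengths in m; the calibration is good to about 2 mm. The wrist camera is an equidistant fisheye: a pixel r from the principal point sees the ray r / f radians off the axis. A picture is of the moment at which its call begins: read the wrist's pose just before it. camera_info takes no time and is no camera call; for the wrist camera it gives the pose at the moment of the call.
- order.finish_job(): hands the job in, once; it reports no verdict.
The state is a dict: "time": time; "q": joint angles; "joint_vel": joint speeds; "joint_torque": joint torques, N m; "tool_pos": TCP position; "tcp_rot": TCP orientation; "wrist_force": force on the tool from outside, world axes, zero at the start; "torque": the same for the moment, N m; "width": opening from 0.0 (shut) to 1.0 (fully open).
Only numpy, scipy, OpenCV 4.12 (cv2) and the standard library are available. Lean on these libraries where they do the work, as an engineer would, in place of code of your own. Each camera call takes 0.05 s, during which the arm holds its last target. There are 200 camera calls.

TASK

Check the repaired lock on top of the coin box: take the upright service key out of its wooden holder, push it fully home in the keyhole, turn it gently clockwise until it meets its stop, then turn it back to its home stop while it is still fully in. Draw the key straight out and stand it back in its holder, collar resting on the block. Never force the key or the lock, leave the lock in its home position, and leave everything else on the bench where it is.

Things in the scene. Friction and masses are not known exactly. Their poses are not given: they have to be found in the camera images.
- key_center (a point): Centre of the 62 mm long service key, upright in its holder; z from foot up to head. The flat black head, 34 mm (x) by 9 mm (y), is its top 34 mm; below it a steel collar 24 mm wide, 4 mm thick. The underside of the collar is 7 mm below the centre. About 60 g. The same when turned half round.
- key_foot (a point): Middle of the lower end of the key, 31 mm below its centre, same axes: a flat steel tongue 18 mm (x) by 5 mm (y), 8 mm high. A round shank 6 mm thick joins it to the collar, whose underside is 24 mm above this point.
- holder: Fixed wooden block, 70 mm (x) by 60 mm (y) by 34 mm high, origin at the centre of its underside. A slot in the middle of its top, 23 mm along x, 10 mm along y, 30 mm deep. The key stands in it, foot along x (within 5 degrees), collar resting on the block's top, key centre 41 mm above the block's underside.
- coinbox: Fixed grey steel coin box of a coffee machine, 200 mm (x) by 180 mm (y) by 70 mm high, origin at the centre of its underside. On its top a square lock housing, 66 by 66 mm, on a mounting plate with slotted holes; its level steel face is 34 mm above the box top, the keyhole in the middle of that face.
- keyhole_nominal (a point): Where the keyhole's mouth should be: middle of the coin box, at the height of the lock face; x along the slot, y across it. The lock was screwed down somewhere along its slotted mounting: the true keyhole lies up to 10 mm off along y, either way, new each time (along x under 1 mm; no turn; height exact). Find it by feel or sight. Slot 21.6 x 7.2 mm in a 6 mm face plate, edge bevelled 1 mm.
- coinbox_top (a point): Middle of the coin box's top, 34 mm below the lock face. About the lock: below the face plate lies the turning core with the same slot, 20 mm deep. The key is fully home when its collar rests on the face (key centre 7 mm above it): the foot is then below the face plate and can turn. It comes out only when turned back in line with the slot.
- rotor (a joint): Angle of the lock's core, rad: 0 home (in line with the keyhole), growing clockwise seen from above. Stops at 0 and about 1.2, slightly sprung (1.5 N m per rad), met gently: the moment rises. Turning takes 0.05 N m; stays where left. The key has 0.1 to 0.2 rad of play in the core either way, plus the give: it meets each stop some 0.15 to 0.35 rad past the core's angle. Stop at about 0.15 N m.
- milk_jug: Bystander, to be left alone: steel milk jug, 84 mm wide, 100 mm high, with a handle; origin at the middle of its underside.
- tamper: Bystander, to be left alone: dark steel coffee tamper, 58 mm wide, 84 mm high; origin at the middle of its underside.
- screwdriver: Bystander, to be left alone: screwdriver lying flat; origin at the middle of its underside.
- brush: Bystander, to be left alone: brush lying flat; origin at the middle of its underside.
- grease_jar: Bystander, to be left alone: white jar, 56 mm wide, 60 mm high; origin at the middle of its underside.
- screw_tray: Bystander, to be left alone: grey plastic tray, 130 x 100 x 30 mm; origin at the middle of its underside.
- spare_key: Bystander, to be left alone: small flat steel key lying on the bench (26 mm round head, 34 mm blade, 5 mm thick); not the key for this lock; origin at the middle of its underside.
- drip_disc: Bystander, to be left alone: round steel disc lying flat, 90 mm wide, 8 mm thick; origin at the middle of its underside.
There are look-alikes about, which are no part of the job. Of the things that look like the part that bears key_center, the middle-sized one is meant.

How it is judged:
On the way, in this order (a step that is already met when the one before it is completed fails the run):
1. the key is fully home in the keyhole, collar on the lock face, core at home (z of key_center in the frame of keyhole_nominal below 0.0095 m and horizontal distance between key_center and keyhole_nominal below 0.0125 m and value of joint rotor below 0.2 rad), for 0.1 s.
2. the key, still in, has turned the core clockwise to its stop (z of key_center in the frame of keyhole_nominal below 0.0095 m and horizontal distance between key_center and keyhole_nominal below 0.0125 m and value of joint rotor above 1.14 rad), for 0.1 s.
3. the key, still in, has turned the core back home (z of key_center in the frame of keyhole_nominal below 0.0095 m and horizontal distance between key_center and keyhole_nominal below 0.0125 m and value of joint rotor below 0.07 rad), for 0.1 s.
At the end, for the whole second after the job is handed in: The lock's core is home (within 0.1 rad), and the key stands at rest upright (within 7 degrees) in the holder's slot, within 6 mm of its middle, collar on the block (within 2.5 mm) (value of joint rotor below 0.1 rad and horizontal distance between key_center and holder below 0.006 m and z of key_center in the frame of holder between 0.038 and 0.0435 m and angle between key_center's own z axis and vertical below 0.12 rad and linear speed of key below 0.02 m/s); the robot touches nothing.
It fails at once if the key is forced: more than 40 N between key and coin box or its lock (contact force between key and coinbox above 40 N).
It fails at once if the robot presses on the coin box or its lock with more than 15 N (contact force between any of the fingers, the arm and coinbox above 15 N).
It fails at once if a bystander is moved by more than 20 mm (distance of any of milk_jug, tamper, screwdriver, brush, grease_jar, screw_tray, spare_key, drip_disc from where it was at the start of the episode above 0.02 m).
It also fails if it takes over 72 s, if anything falls off the work surface, if the arm or the gripper's body presses on something with over 40 N, if the wrist force passes 120 N, or if a joint passes its speed limit or range.

## Working session

There is one attempt and no reset: what is moved stays moved. The work goes in short steps, Python scripts to look and compute and a tool call to move; the robot and the scene stay as the last step left them, time stands still between calls to the robot, and variables do not carry over. Pictures are saved under pics/ and viewed, about 8 in all and at most 12, crops included, and the job is handed in when it is done.

Besides the shell and the picture viewer there is one more tool, called as a command line: name --argument value ..., lists and objects as JSON in quotes. move_arm: Moves the arm, as the interface text tells. Its arguments: {"type":"object","properties":{"deltas":{"type":"array","items":{"type":"array"}},"grip_force":{"type":"number"}},"required":["deltas"]}

```bash
mkdir -p pics
cat > h.py <<'E'
import numpy as np,cv2
from workcell import status, read_camera, camera_info, order
def snap(n):
    c=camera_info(n); p,d=read_camera(n); return p,d,c
def ray(c,u,v,fish=False):
    K=c["K"];R=np.array(c["R"]);t=np.array(c["t"]);K=np.array(K)
    a=np.array([(u-K[0,2])/K[0,0],(v-K[1,2])/K[1,1]])
    if fish:
        r=np.hypot(*a); s=np.sin(r)/r if r>1e-9 else 1; d=np.array([a[0]*s,a[1]*s,np.cos(r)])
    else: d=np.array([a[0],a[1],1.])
    return -R.T@t, R.T@d
def plane(c,u,v,z,fish=False):
    o,d=ray(c,u,v,fish); return o+d*(z-o[2])/d[2]
def proj(c,X):
    K=np.array(c["K"]);x=np.array(c["R"])@X+np.array(c["t"]);x=K@x;return x[:2]/x[2]
def cloud(d,c):
    K=np.array(c["K"]);v,u=np.mgrid[:d.shape[0],:d.shape[1]]
    P=np.stack([(u-K[0,2])/K[0,0]*d,(v-K[1,2])/K[1,1]*d,d],-1)
    return (P-np.array(c["t"]))@np.array(c["R"])
def save(n,p): cv2.imwrite(f"pics/{n}.png",cv2.cvtColor(p,cv2.COLOR_RGB2BGR))
E
python3 - <<'E'
from h import *
import pickle
D={}
for n in("scene","side"):
    p,d,c=snap(n);save(n,p);D[n]=(p,d,c);print(n,np.array(c["K"]).round(1).tolist(),(-np.array(c["R"]).T@c["t"]).round(3))
p,d,c=snap("wrist");save("wrist",p);D["wrist"]=(p,d,c)
pickle.dump(D,open("D.pkl","wb"))
s=status.read_state();print(s)
a=np.hstack([D["scene"][0],D["side"][0]]);save("both",cv2.resize(a,(800,300),interpolation=cv2.INTER_AREA))
E
```

```text
scene [[474.5, 0.0, 254.3], [0.0, 474.5, 190.1], [0.0, 0.0, 1.0]] [ 1.02  -0.731  1.213]
side [[462.7, 0.0, 264.1], [0.0, 462.7, 191.4], [0.0, 0.0, 1.0]] [ 0.46  -0.875  0.867]
{'time': 0.15, 'q': array([-1.15991673e+00,  2.64602663e-01,  1.60511098e+00,  2.31410836e-05,
        1.27369366e+00, -3.68902917e-02]), 'joint_vel': array([-0.00161836, -0.00227353, -0.00467123,  0.00085289,  0.00027727,
        0.00110468]), 'joint_torque': array([ 6.33074887e-04, -5.15904665e+01, -3.67960453e+01, -7.28424084e-06,
        8.11879436e-03,  1.37297286e-05]), 'tool_pos': array([ 0.29202108, -0.60790882,  0.23020545]), 'tcp_rot': array([-3.06144546e+00, -6.97086931e-01,  4.95493304e-04]), 'wrist_force': array([ 0.16201139, -0.30207783,  0.46725072]), 'torque': array([ 0.02849199, -0.01176105,  0.02638276]), 'width': 1.0000788255654742}
```

View pics/scene.png

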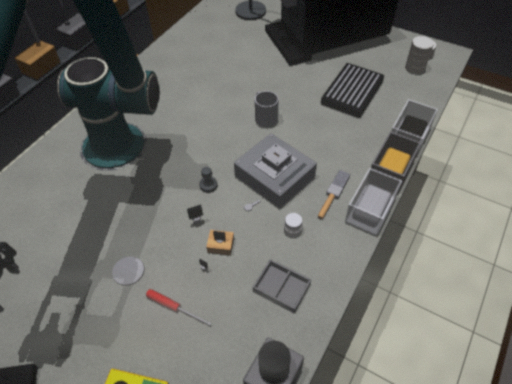

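View pics/side.png

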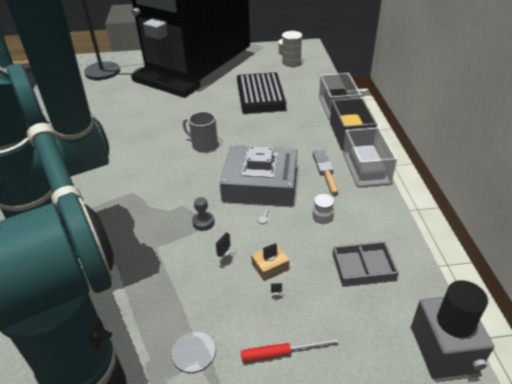

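Three look-alike keys show in the scene view: a large one at (195,212), one in the wooden holder at (219,237), and a small one at (204,264). The one in the holder fits, being middle-sized and upright in the block. I'll confirm that in a crop and measure.

Run:
```python
from h import *
import pickle
D=pickle.load(open("D.pkl","rb"))
for n,zs in(("scene",0),("side",0)):
    p,d,c=D[n];P=cloud(d,c);print(n,"valid",(d>0).mean())
    hsv=cv2.cvtColor(p,cv2.COLOR_RGB2HSV)
    # orange holder
    m=((hsv[...,0]>8)&(hsv[...,0]<25)&(hsv[...,1]>110)).astype(np.uint8)
    k,l,s,ce=cv2.connectedComponentsWithStats(m)
    for i in range(1,k):
        if s[i,4]>60:
            q=P[l==i];q=q[q[:,2]>-.1];print(s[i],q.mean(0).round(3))
            top=q[abs(q[:,2]-.034)<.004]
            if len(top)>30:
                (cx,cy),wh,a=cv2.minAreaRect(top[:,:2].astype(np.float32)*1000);print(" top rect",cx,cy,wh,a,len(top))
    # key candidates: heights
p,d,c=D["scene"]
for (u,v) in((195,212),(219,237),(204,264)):
    P=cloud(d,c)[v-14:v+14,u-14:u+14].reshape(-1,3); q=P[P[:,2]>.012]; print((u,v),P[:,2].max().round(4), q.min(0).round(3),q.max(0).round(3))
for n in("scene","side"):
    p,d,c=D[n];P=cloud(d,c)
    for lo,hi,nm in((.064,.076,"boxtop"),(.1,.108,"face")):
        m=(P[...,2]>lo)&(P[...,2]<hi)&(P[...,0]>.4)&(P[...,0]<.85)&(P[...,1]>-.4)&(P[...,1]<.3)
        k,l,s,ce=cv2.connectedComponentsWithStats(m.astype(np.uint8))
        i=1+s[1:,4].argmax();q=P[l==i];print(n,nm,s[i],cv2.minAreaRect(q[:,:2].astype(np.float32)*1000),q[:,2].mean())
a=D["scene"][0][195:285,170:260];b=D["side"][0][130:310,190:340]
save("crop",np.hstack([cv2.resize(a,(400,400),interpolation=3),cv2.resize(b,(333,400),interpolation=3)]))
```

```text
scene valid 0.9959208170572916
[113   0  15  14 124] [-0.344  0.507  0.166]
[146   0  51  36 572] [ 1.02  -0.731  1.213]
[ 15  41  44  38 946] [-0.366  0.079  0.181]
[379 147  31  26 528] [0.883 0.371 0.043]
 top rect 882.1677856445312 381.12213134765625 (97.19670867919922, 77.93098449707031) 89.93521881103516 50
[320 195  14  21  82] [0.761 0.113 0.019]
[208 231  25  19 234] [ 0.559 -0.175  0.05 ]
 top rect 548.9707641601562 -163.2447509765625 (67.11425018310547, 56.10408020019531) 23.61025619506836 201
[492 347  14  37 127] [nan nan nan]
side valid 0.9960428873697916
[354  76  41  49 359] [ 0.46  -0.875  0.867]
[341 114  22  11 193] [0.885 0.376 0.051]
[486 267  26  48 307] [ 0.46  -0.875  0.867]
(195, 212) 1.2126 [ 0.424 -0.731  0.012] [ 1.02  -0.112  1.213]
(219, 237) 1.2126 [ 0.505 -0.731  0.015] [ 1.02  -0.122  1.213]
(204, 264) 1.2126 [ 0.527 -0.731  0.012] [ 1.02  -0.19   1.213]
scene boxtop [ 234  134   83   63 2106] ((559.5335693359375, 148.2250213623047), (183.50196838378906, 203.11927795410156), 77.21996307373047) 0.07051393582361304
scene face [262 144  30  23 320] ((560.8324584960938, 154.5124053955078), (71.53975677490234, 69.9741439819336), 75.84699249267578) 0.10412751793119586
side boxtop [ 220  145   78   45 2253] ((559.0856323242188, 150.08399963378906), (185.33917236328125, 199.99269104003906), 76.86708068847656) 0.07107130775207807
side face [247 146  26  17 361] ((561.0921630859375, 157.33139038085938), (71.07588195800781, 66.78227996826172), 78.37767028808594) 0.10452754045786192<stdin>:12: RuntimeWarning: Mean of empty slice.
  ret = um.true_divide(
```

View pics/crop.png

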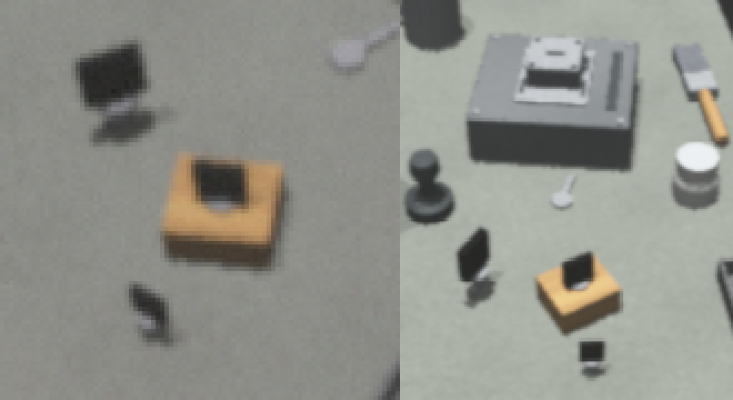

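The crop shows the large key leaning free on the left, the middle-sized key upright in the wooden block, and the small one below it. The holder key is the one meant. Next I'll move above the holder for a close wrist view.

move_arm --deltas '[[[0,0,0],[0.25,0.45,0],-1],[[0,0,0],[0.51,0.9,0],-1],[[0,0,0],[0.51,0.9,0],-1]]' --grip_force 40

```text
time: 0.52
tool_pos: [0.3447, -0.5154, 0.2309]
tcp_rot: [-3.06, -0.702, -0.001]
wrist_force: [-0.3, -0.7, 0.3]
width: 1.0
```

move_arm --deltas '[[[0,0,0],[0.25,0.45,0],-1],[[0,0,0],[0.51,0.9,0],-1]]'

```text
time: 0.78
tool_pos: [0.3942, -0.4284, 0.231]
tcp_rot: [3.064, 0.695, -0.0]
wrist_force: [1.3, -1.3, 0.2]
width: 0.998
```

move_arm --deltas '[[[0,0,0],[0.25,0.45,0],-1],[[0,0,0],[0.51,0.9,0],-1]]'

```text
time: 1.02
tool_pos: [0.4456, -0.3379, 0.2312]
tcp_rot: [3.063, 0.696, -0.0]
wrist_force: [0.5, 0.3, 0.7]
width: 0.997
```

move_arm --deltas '[[[0,0,0],[0.25,0.45,0],-1],[[0,0,0],[0.51,0.9,0],-1],[[0,0,0],[0.51,0.9,0],-1],[[0,0,0],[0.51,0.9,0],-1],[[0,0,0],[0.51,0.9,0],-1]]'

```text
time: 1.65
tool_pos: [0.4957, -0.2498, 0.2312]
tcp_rot: [3.063, 0.695, -0.001]
wrist_force: [0.1, 0.5, -0.6]
width: 1.002
```

Run:
```python
from h import *
import pickle
s=status.read_state();print(s["time"],s["tool_pos"].round(4),s["tcp_rot"].round(4),s["q"].round(3))
p,d,c=snap("wrist");pickle.dump((p,d,c),open("W1.pkl","wb"));save("w1",p)
print(np.array(c["K"]).round(1).tolist(),(-np.array(c["R"]).T@c["t"]).round(4),np.array(c["R"]).round(3).tolist())
```

```text
1.65 [ 0.4957 -0.2498  0.2312] [ 3.0635e+00  6.9500e-01 -7.0000e-04] [-5.110e-01  3.800e-02  1.863e+00 -1.000e-03  1.241e+00  6.140e-01]
[[297.3, 0.0, 255.8], [0.0, 297.3, 199.3], [0.0, 0.0, 1.0]] [ 0.5639 -0.2173  0.3746] [[0.431, -0.902, -0.0], [-0.862, -0.412, 0.294], [-0.265, -0.127, -0.956]]
```

View pics/w1.png

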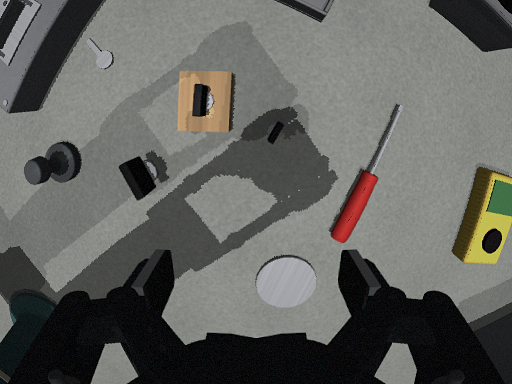

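The wrist view shows the holder at about (205,100) with the key's head at (200,100), the large key at (138,178), the small one at (276,132) and the disc at (286,281). I'll measure from depth and fisheye rays.

```bash
cat >> h.py <<'E'
def fcloud(d,c):
    K=np.array(c["K"]);v,u=np.mgrid[:d.shape[0],:d.shape[1]]
    a=(u-K[0,2])/K[0,0];b=(v-K[1,2])/K[1,1];r=np.hypot(a,b)+1e-9;s=np.tan(r)/r
    P=np.stack([a*s*d,b*s*d,d],-1)
    return (P-np.array(c["t"]))@np.array(c["R"])
def axis(a): return (a+90)%180-90
E
python3 - <<'E'
from h import *
import pickle
p,d,c=pickle.load(open("W1.pkl","rb"));P=fcloud(d,c);hsv=cv2.cvtColor(p,cv2.COLOR_RGB2HSV)
print("bench z",P[130:140,330:340,2].mean())
print("box patch z", P[20:60,130:170,2].mean())
roi=np.zeros(d.shape,bool);roi[60:140,170:245]=1
z=P[...,2]
def rect(m,h):
    q=np.array([plane(c,u,v,h,True)[:2] for v,u in zip(*np.where(m))],np.float32)*1000
    r=cv2.minAreaRect(q);return [np.round(x,1) for x in r],q.mean(0).round(1),len(q)
m=roi&(abs(z-.034)<.005);k=(hsv[...,2]>0)
print("top",rect(m,.034), z[m].mean())
w=(roi&(hsv[...,0]>5)&(hsv[...,0]<25)&(hsv[...,1]>90)&(z>.026)); print("top colour",rect(w,.034))
h=roi&(z>.066);print("head top",rect(h,.072),z[h].mean(),z[h].max())
h=roi&(z>.04);q=P[h];print("head pts",[np.round(x,1) for x in cv2.minAreaRect(q[:,:2].astype(np.float32)*1000)],q[:,2].max())
for (u,v,n) in((138,178,"big"),(276,132,"small")):
    R=np.zeros(d.shape,bool);R[v-30:v+25,u-22:u+22]=1;h=R&(z>.01);q=P[h];print(n,q.min(0).round(3),q.max(0).round(3))
E
```

```text
bench z 0.0007749348625110198
box patch z 0.002328583783671696
top ([array([ 549.4, -158.3]), array([70.3, 61.3]), np.float64(22.0)], array([ 549.9, -159.2], dtype=float32), 2661) 0.034890216584795866
top colour ([array([ 549.8, -158.7]), array([69.5, 61.2]), np.float64(22.3)], array([ 550.1, -159.3], dtype=float32), 2585)
head top ([array([ 552.6, -168. ]), array([80. , 74.9]), np.float64(25.5)], array([ 550.1, -159.6], dtype=float32), 336) 0.09481586219705014 0.37457366750402676
head pts [array([ 560.8, -182.5]), array([33.2, 65.3]), np.float64(25.9)] 0.37457366750402676
big [ 0.425 -0.217  0.01 ] [ 0.564 -0.107  0.375]
small [ 0.538 -0.256  0.02 ] [ 0.564 -0.217  0.375]
```

Run:
```python
from h import *
import pickle
p,d,c=pickle.load(open("W1.pkl","rb"));P=fcloud(d,c);z=P[...,2].copy();z[d==0]=0
roi=np.zeros(d.shape,bool);roi[60:140,170:245]=1
h=roi&(z>.066)
n,l,s,ce=cv2.connectedComponentsWithStats(h.astype(np.uint8));i=1+s[1:,4].argmax();h=l==i
q=np.array([plane(c,u,v,.072,True)[:2] for v,u in zip(*np.where(h))],np.float32)*1000
print(s[1:].tolist(),cv2.minAreaRect(q),q.mean(0),z[h].mean(),z[h].max())
q=P[roi&(z>.042)];print(cv2.minAreaRect(q[:,:2].astype(np.float32)*1000),len(q))
for (u,v,n) in((138,178,"big"),(276,132,"small")):
    R=np.zeros(d.shape,bool);R[v-30:v+25,u-22:u+22]=1;q=P[R&(z>.01)];print(n,q.min(0).round(3),q.max(0).round(3))
```

```text
[[192, 84, 13, 33, 311]] ((549.5078735351562, -158.93983459472656), (33.11420440673828, 10.70361042022705), 20.22735023498535) [ 549.47687 -158.844  ] 0.0723272926386115 0.0748895823213408
((549.4445190429688, -158.4110107421875), (33.4175910949707, 9.928852081298828), 20.634862899780273) 422
big [ 0.425 -0.146  0.01 ] [ 0.46  -0.107  0.083]
small [ 0.538 -0.256  0.02 ] [ 0.564 -0.239  0.049]
```

move_arm --deltas '[[[0,0,-0.03],[0.27,0.45,0],-1],[[0,0,-0.055],[0.54,0.91,0],-1],[[0,0,-0.055],[0.54,0.91,-0.5],-1],[[0,0,-0.055],[0.54,0.91,-1],-1],[[0,0,-0.055],[0.54,0.91,-1],-1],[[0,0,-0.055],[0.54,0.91,-1],-1],[[0,0,-0.055],[0.54,0.91,-1],-1]]'

```text
time: 2.58
tool_pos: [0.5523, -0.1587, 0.1343]
tcp_rot: [3.088, 0.563, 0.007]
wrist_force: [-0.6, -0.1, -0.3]
width: 0.998
```

Run:
```python
from h import *
import pickle
for i in range(2):
    s=status.read_state();r=s["tcp_rot"];print(s["time"],s["tool_pos"].round(4),r.round(4),axis(2*np.degrees(np.arctan2(r[1],r[0]))),s["q"].round(3))
    p,d,c=snap("wrist")
P=fcloud(d,c);z=P[...,2].copy();z[d==0]=0
m=(z>.066)&(z<.09)&(np.hypot(P[...,0]-.5495,P[...,1]+.159)<.03)
q=np.array([plane(c,u,v,.072,True)[:2] for v,u in zip(*np.where(m))],np.float32)*1000
print(cv2.minAreaRect(q),len(q))
save("w2",p)
```

```text
2.575 [ 0.5523 -0.1587  0.1343] [3.0882 0.5628 0.007 ] 20.658086227947294 [-0.323  0.153  1.925 -0.     1.059  0.887]
2.625 [ 0.5521 -0.1585  0.1342] [3.0883 0.5631 0.0068] 20.66670640644 [-0.323  0.153  1.925  0.     1.059  0.887]
((550.0423583984375, -157.6716766357422), (34.72728729248047, 8.345534324645996), 20.594131469726562) 537
```

move_arm --deltas '[[[0,0,0],[-0.022,0.005,-0.3],-1],[[0,0,0],[-0.022,0.005,-0.6],-1],[[0,0,0],[-0.022,0.005,-0.8],-1],[[0,0,0],[-0.022,0.005,-0.91],-1],[[0,0,0],[-0.022,0.005,-0.91],-1],[[0,0,0],[-0.022,0.005,-0.91],-1],[[0,0,0],[-0.022,0.005,-0.91],-1]]'

```text
time: 3.55
tool_pos: [0.549, -0.1573, 0.0415]
tcp_rot: [3.089, 0.564, 0.003]
wrist_force: [1.2, 0.4, -0.2]
width: 1.0
```

Run:
```python
from h import *
s=status.read_state();r=s["tcp_rot"];print(s["time"],s["tool_pos"].round(4),r.round(4),axis(2*np.degrees(np.arctan2(r[1],r[0]))),s["q"].round(3),s["wrist_force"].round(2))
```

```text
3.55 [ 0.549  -0.1573  0.0415] [3.0894e+00 5.6450e-01 2.9000e-03] 20.70825338601898 [-0.323  0.258  1.994 -0.     0.887  0.887] [ 1.23  0.4  -0.19]
```

move_arm --deltas '[[[0,0,0],[0,0,0],0.3],[[0,0,0],[0,0,0],0.6],[[0,0,0],[0,0,0],1],[[0,0,0],[0,0,0],1],[[0,0,0],[0,0,0],1],[[0,0,0],[0,0,0],1],[[0,0,0],[0,0,0],1],[[0,0,0],[0,0,0],1]]' --grip_force 60

```text
time: 4.55
tool_pos: [0.5482, -0.157, 0.0403]
tcp_rot: [3.09, 0.565, 0.0]
wrist_force: [0.9, -0.3, 1.1]
width: 0.096
```

Run:
```python
from h import *
s=status.read_state();r=s["tcp_rot"];print(s["time"],s["tool_pos"].round(4),r.round(4),axis(2*np.degrees(np.arctan2(r[1],r[0]))),s["wrist_force"].round(2),s["torque"].round(3),s["width"]*85)
```

```text
4.55 [ 0.5482 -0.157   0.0403] [3.0904e+00 5.6460e-01 3.0000e-04] 20.70785860885003 [ 0.92 -0.27  1.09] [ 0.056 -0.035  0.013] 8.192751943751986
```

Gripped, at about 8 mm wide. I'll lift straight up, then carry the key to a viewing pose beside the lock, turned half round to keep the last joint within range.

move_arm --deltas '[[[0,0,0],[0,0,0.1],1],[[0,0,0],[0,0,0.3],1],[[0,0,0],[0,0,0.6],1],[[0,0,0],[0,0,1],1],[[0,0,0],[0,0,1],1]]'

```text
time: 5.18
tool_pos: [0.551, -0.1579, 0.1451]
tcp_rot: [3.087, 0.564, 0.011]
wrist_force: [0.8, -0.8, -0.6]
width: 0.095
```

move_arm --deltas '[[[0,0,0.11],[0.05,0.2,0.3],1],[[0,0,0.22],[0.1,0.4,0.6],1],[[0,0,0.33],[0.15,0.6,1],1],[[0,0,0.44],[0.2,0.8,1],1],[[0,0,0.55],[0.26,0.95,1],1]]'

```text
time: 5.8
tool_pos: [0.5738, -0.061, 0.2402]
tcp_rot: [-2.564, -1.814, 0.0]
wrist_force: [-0.5, -0.5, -0.6]
width: 0.094
```

move_arm --deltas '[[[0,0,0.11],[0.05,0.2,0],1],[[0,0,0.22],[0.1,0.4,0],1],[[0,0,0.33],[0.15,0.6,0],1],[[0,0,0.44],[0.2,0.8,0],1],[[0,0,0.55],[0.3,1,0],1]]'

```text
time: 6.42
tool_pos: [0.6032, 0.0388, 0.2391]
tcp_rot: [-1.569, -2.719, 0.002]
wrist_force: [0.1, -0.5, -1.4]
width: 0.098
```

move_arm --deltas '[[[0,0,0.1],[0.05,0.2,0],1],[[0,0,0.21],[0.1,0.4,0],1],[[0,0,0.32],[0.15,0.6,0],1],[[0,0,0.43],[0.2,0.8,0],1],[[0,0,0.525],[0.3,1,0],1],[[0,0,0.525],[0.3,1,0],1],[[0,0,0.525],[0.3,1,0],1],[[0,0,0.525],[0.3,1,0],1]]'

```text
time: 7.42
tool_pos: [0.6336, 0.1373, 0.24]
tcp_rot: [-0.359, -3.12, 0.001]
wrist_force: [0.5, 0.1, 0.3]
width: 0.099
```

Run:
```python
from h import *
import pickle
s=status.read_state();r=s["tcp_rot"];print(s["time"],s["tool_pos"].round(4),r.round(4),2*np.degrees(np.arctan2(r[1],r[0])),s["q"].round(3),s["wrist_force"].round(2),s["torque"].round(3),s["width"]*85)
p,d,c=snap("wrist");save("w3",p);pickle.dump((p,d,c,s),open("W3.pkl","wb"))
P=fcloud(d,c);z=P[...,2].copy();z[d==0]=0
near=np.hypot(P[...,0]-.56,P[...,1]-.15)<.15
for lo,hi,h in((.064,.076,.07),(.099,.109,.104)):
    m=near&(z>lo)&(z<hi);n,l,st,ce=cv2.connectedComponentsWithStats(m.astype(np.uint8));i=1+st[1:,4].argmax();m=l==i
    q=np.array([plane(c,u,v,h,True)[:2] for v,u in zip(*np.where(m))],np.float32)*1000
    print(h,st[i],cv2.minAreaRect(q),z[m].mean())
```

```text
7.425 [0.6336 0.1373 0.24  ] [-3.5940e-01 -3.1202e+00  8.0000e-04] -193.1424933745451 [ 0.175  0.21   1.654 -0.     1.278 -1.166] [0.54 0.1  0.31] [ 0.064  0.043 -0.038] 8.40728993781463
0.07 [  171    21   169   182 24530] ((561.46533203125, 153.2170867919922), (178.9672393798828, 197.60476684570312), 76.820556640625) 0.07145496029485852
0.104 [ 225   77   72   71 4761] ((563.0565795898438, 158.42990112304688), (66.29252624511719, 66.1889419555664), 76.8193588256836) 0.10488526369797684
```

View pics/w3.png

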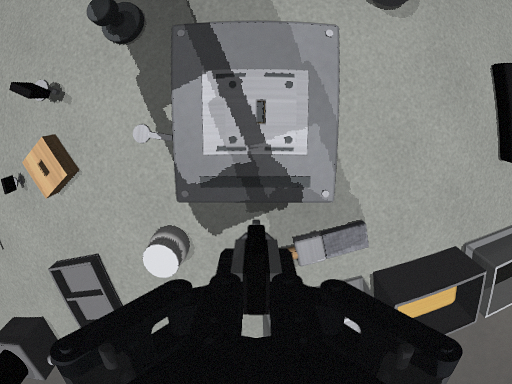

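The keyhole shows at about (261,112) in the face, which spans x 225–297 and y 77–148. The held key points down at about (256,225). I'll measure the slot and the held foot to check the camera-to-tool calibration.

Run:
```python
from h import *
import pickle
p,d,c,s=pickle.load(open("W3.pkl","rb"))
g=cv2.cvtColor(p,cv2.COLOR_RGB2GRAY);P=fcloud(d,c);z=P[...,2]
R=np.zeros(d.shape,bool);R[92:132,250:273]=1
m=R&(z<.098);print("depth-slot px",m.sum())
for nm,m in(("depth",m),("dark",R&(g<90))):
    n,l,st,ce=cv2.connectedComponentsWithStats(m.astype(np.uint8));i=1+st[1:,4].argmax();m=l==i
    q=np.array([plane(c,u,v,.104,True)[:2] for v,u in zip(*np.where(m))],np.float32)*1000
    print(nm,st[i],[np.round(x,1) for x in cv2.minAreaRect(q)])
k=(z<.3)&(z>.2)&(d>0);k[:200]=0;k[:,:235]=0;k[:,280:]=0;k[300:]=0
print("key z by row:")
for v in range(214,262,4):
    us=np.where(k[v])[0]; print(v,us.min() if len(us) else None,us.max() if len(us) else None,d[v,256].round(3),z[v,256].round(3), P[v,256].round(3))
np.savetxt("/dev/null",g)
a=cv2.resize(p[85:140,235:290],(400,400),interpolation=3);b=cv2.resize(p[205:270,224:289],(400,400),interpolation=3);save("c3",np.hstack([a,b]))
```

```text
depth-slot px 181
depth [257 101   8  23 181] [array([563.2, 158.4]), array([ 6.5, 20.7]), np.float64(76.9)]
dark [250 101  16  31 327] [array([566.3, 154.9]), array([14. , 28.3]), np.float64(76.7)]
key z by row:
214 None None 0.406 0.001 [0.696 0.123 0.001]
218 None None 0.409 0.0 [0.702 0.122 0.   ]
222 252 259 0.18 0.215 [0.625 0.14  0.215]
226 248 263 0.152 0.242 [0.617 0.141 0.242]
230 247 264 0.147 0.247 [0.617 0.141 0.247]
234 243 268 0.143 0.251 [0.618 0.141 0.251]
238 239 272 0.138 0.257 [0.617 0.141 0.257]
242 235 276 0.133 0.262 [0.617 0.141 0.262]
246 235 277 0.129 0.266 [0.617 0.141 0.266]
250 235 279 0.125 0.27 [0.617 0.141 0.27 ]
254 235 279 0.122 0.273 [0.617 0.141 0.273]
258 235 279 0.123 0.273 [0.619 0.141 0.273]
```

View pics/c3.png

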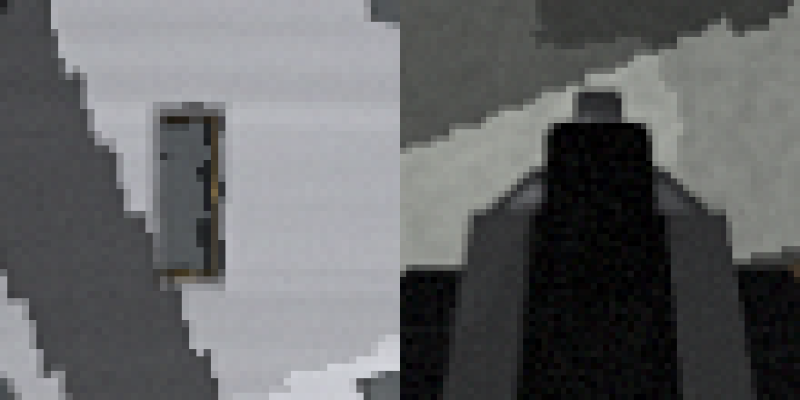

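Slot centre is (0.5632, 0.1584) at yaw −13.1°. The head and foot edges of the held key agree with the TCP within about 0.5 mm. I'll go above the slot.

move_arm --deltas '[[[0,0,0],[-0.35,0.1,0],1],[[0,0,0],[-0.7,0.21,-0.2],1],[[0,0,0],[-0.704,0.211,-0.5],1],[[0,0,0],[-0.704,0.211,-0.8],1],[[0,0,0],[-0.704,0.211,-0.9],1],[[0,0,0],[-0.704,0.211,-0.9],1],[[0,0,0],[-0.704,0.211,-0.9],1],[[0,0,0],[-0.704,0.211,-0.9],1],[[0,0,0],[-0.704,0.211,-0.9],1],[[0,0,0],[-0.704,0.211,-0.9],1],[[0,0,0],[-0.704,0.211,-0.9],1],[[0,0,0],[-0.704,0.211,-0.9],1],[[0,0,0],[-0.704,0.211,-0.9],1],[[0,0,0],[-0.704,0.211,-0.9],1]]'

```text
time: 9.22
tool_pos: [0.5636, 0.1591, 0.1503]
tcp_rot: [-0.357, -3.121, 0.0]
wrist_force: [-0.3, 0.1, 0.6]
width: 0.095
```

```bash
cat > st.py <<'E'
from h import *
s=status.read_state();r=s["tcp_rot"];print(s["time"],s["tool_pos"].round(4),r.round(4),"psi",round(2*np.degrees(np.arctan2(r[1],r[0]))%360,2),"F",s["wrist_force"].round(2),"M",s["torque"].round(3),"w",round(s["width"]*85,2),"q6",s["q"][5].round(3))
E
python3 - <<'E'
import st
from h import *
p,d,c=snap("wrist");save("w4",p)
P=fcloud(d,c);z=P[...,2].copy()
R=np.hypot(P[...,0]-.563,P[...,1]-.158)<.04
f=R&(z>.1)&(z<.109);hole=cv2.convexHull(np.argwhere(f)[:,::-1].astype(np.int32));M=np.zeros(d.shape,np.uint8);cv2.fillConvexPoly(M,hole,1)
print(f.sum(),hole[:,0].min(0),hole[:,0].max(0))
save("c4",cv2.resize(p[130:290,156:356],(750,600),interpolation=3))
E
```

```text
9.225 [0.5636 0.1591 0.1503] [-3.5680e-01 -3.1212e+00  1.0000e-04] psi 166.96 F [-0.29  0.14  0.61] M [-0.025 -0.022  0.008] w 8.1 q6 -1.11
6297 [205 173] [303 260]
```

View pics/c4.png

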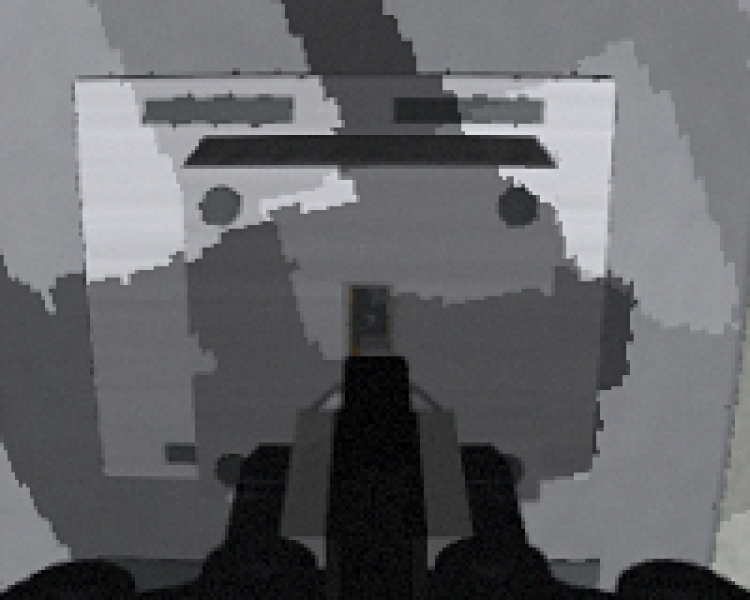

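The crop shows the slot about 1 mm to the left (tool −y) of the key, which agrees with the TCP reading. I'll correct that and go down slowly.

move_arm --deltas '[[[0,0,0],[-0.004,-0.007,-0.04],1],[[0,0,0],[-0.004,-0.007,-0.1],1],[[0,0,0],[-0.004,-0.007,-0.1],1],[[0,0,0],[-0.004,-0.007,-0.1],1],[[0,0,0],[-0.004,-0.007,-0.12],1],[[0,0,0],[-0.004,-0.007,-0.14],1],[[0,0,0],[-0.004,-0.007,-0.15],1],[[0,0,0],[-0.004,-0.007,-0.16],1],[[0,0,0],[-0.004,-0.007,-0.17],1],[[0,0,0],[-0.004,-0.007,-0.18],1],[[0,0,0],[-0.004,-0.007,-0.18],1],[[0,0,0],[-0.004,-0.007,-0.18],1]]'

```text
time: 10.78
tool_pos: [0.5633, 0.1585, 0.1323]
tcp_rot: [0.357, 3.121, 0.0]
wrist_force: [-0.3, -0.5, -0.1]
width: 0.097
```

```bash
python3 st.py
```

```text
10.775 [0.5633 0.1585 0.1323] [0.3568 3.1212 0.    ] psi 166.96 F [-0.34 -0.46 -0.15] M [ 0.003 -0.041  0.   ] w 8.22 q6 -1.111
```

move_arm --deltas '[[[0,0,0],[0,0,-0.02],1],[[0,0,0],[0,0,-0.04],1],[[0,0,0],[0,0,-0.06],1],[[0,0,0],[0,0,-0.08],1],[[0,0,0],[0,0,-0.08],1]]'

```text
time: 11.4
tool_pos: [0.563, 0.1584, 0.124]
tcp_rot: [-0.357, -3.121, 0.0]
wrist_force: [-0.5, -0.8, -0.4]
width: 0.095
```

```bash
python3 st.py
```

```text
11.4 [0.563  0.1584 0.124 ] [-3.5670e-01 -3.1207e+00  4.0000e-04] psi 166.96 F [-0.5  -0.82 -0.41] M [-0.03  -0.026  0.026] w 8.09 q6 -1.111
```

move_arm --deltas '[[[0,0,0],[0,0,-0.03],1],[[0,0,0],[0,0,-0.06],1],[[0,0,0],[0,0,-0.08],1],[[0,0,0],[0,0,-0.1],1],[[0,0,0],[0,0,-0.11],1],[[0,0,0],[0,0,-0.12],1],[[0,0,0],[0,0,-0.125],1],[[0,0,0],[0,0,-0.125],1],[[0,0,0],[0,0,-0.125],1]]'

```text
time: 12.52
tool_pos: [0.5633, 0.1585, 0.1119]
tcp_rot: [0.357, 3.121, 0.0]
wrist_force: [0.9, 0.0, -0.0]
width: 0.099
```

```bash
python3 st.py
```

```text
12.525 [0.5633 0.1585 0.1119] [3.5670e-01 3.1211e+00 1.0000e-04] psi 166.96 F [ 0.86  0.03 -0.04] M [-0.007 -0.008 -0.001] w 8.39 q6 -1.112
```

move_arm --deltas '[[[0,0,0],[0,0,-0.008],1],[[0,0,0],[0,0,-0.015],1],[[0,0,0],[0,0,-0.015],1],[[0,0,0],[0,0,-0.015],1],[[0,0,0],[0,0,-0.015],1]]'

```text
time: 13.15
tool_pos: [0.5633, 0.1585, 0.1103]
tcp_rot: [0.357, 3.121, 0.0]
wrist_force: [0.1, -0.9, 0.0]
width: 0.098
```

```bash
python3 st.py
```

```text
13.15 [0.5633 0.1585 0.1103] [0.3568 3.1212 0.    ] psi 166.96 F [ 0.12 -0.87  0.02] M [0.012 0.049 0.068] w 8.32 q6 -1.111
```

move_arm --deltas '[[[0,0,0],[0,0,-0.004],1],[[0,0,0],[0,0,-0.008],1],[[0,0,0],[0,0,-0.008],1],[[0,0,0],[0,0,-0.008],1]]'

```text
time: 13.65
tool_pos: [0.5634, 0.1585, 0.1102]
tcp_rot: [0.357, 3.121, 0.0]
wrist_force: [-2.0, -0.5, 3.8]
width: 0.096
```

```bash
python3 st.py
```

```text
13.65 [0.5634 0.1585 0.1102] [3.567e-01 3.121e+00 1.000e-04] psi 166.96 F [-1.95 -0.48  3.82] M [-0.089  0.339 -0.054] w 8.17 q6 -1.111
```

The key is home, with the collar in contact at 3.8 N. I'll ease off half a millimetre and turn clockwise.

move_arm --deltas '[[[0,0,0],[0,0,0.005],1],[[0,0,-0.05],[0,0,0.005],1],[[0,0,-0.1],[0,0,0.005],1],[[0,0,-0.15],[0,0,0.005],1],[[0,0,-0.2],[0,0,0.005],1],[[0,0,-0.25],[0,0,0.005],1],[[0,0,-0.3],[0,0,0.005],1],[[0,0,-0.3],[0,0,0.005],1],[[0,0,-0.3],[0,0,0.005],1]]'

```text
time: 14.78
tool_pos: [0.5632, 0.1579, 0.1102]
tcp_rot: [1.073, 2.953, -0.001]
wrist_force: [-3.4, -2.2, 5.4]
width: 0.097
```

```bash
python3 st.py;  sleep 0; python3 st.py
```

```text
14.775 [0.5632 0.1579 0.1102] [ 1.0728e+00  2.9526e+00 -1.5000e-03] psi 140.06 F [-3.42 -2.15  5.41] M [-0.595  0.402 -0.034] w 8.23 q6 -0.642
14.775 [0.5632 0.1579 0.1102] [ 1.0728e+00  2.9526e+00 -1.5000e-03] psi 140.06 F [-3.42 -2.15  5.41] M [-0.595  0.402 -0.034] w 8.23 q6 -0.642
```

move_arm --deltas '[[[0,0,-0.05],[0,0,0.004],1],[[0,0,-0.1],[0,0,0.004],1],[[0,0,-0.15],[0,0,0.004],1],[[0,0,-0.2],[0,0,0.004],1],[[0,0,-0.25],[0,0,0.004],1],[[0,0,-0.3],[0,0,0.004],1],[[0,0,-0.35],[0,0,0.004],1],[[0,0,-0.35],[0,0,0.004],1],[[0,0,-0.35],[0,0,0.004],1]]'

```text
time: 15.9
tool_pos: [0.5628, 0.1577, 0.1103]
tcp_rot: [-1.833, -2.551, 0.003]
wrist_force: [-2.3, -4.4, 4.6]
width: 0.092
```

```bash
python3 st.py
```

```text
15.9 [0.5628 0.1577 0.1103] [-1.8332 -2.5511  0.0026] psi 108.6 F [-2.25 -4.43  4.65] M [-0.872  0.548  0.056] w 7.83 q6 -0.093
```

move_arm --deltas '[[[0,0,-0.05],[-0.003,-0.005,0.003],1],[[0,0,-0.1],[-0.003,-0.005,0.003],1],[[0,0,-0.15],[-0.003,-0.005,0.003],1],[[0,0,-0.18],[-0.003,-0.005,0.003],1],[[0,0,-0.18],[-0.003,-0.005,0.003],1],[[0,0,-0.18],[-0.003,-0.005,0.003],1]]'

```text
time: 16.65
tool_pos: [0.5626, 0.1577, 0.1103]
tcp_rot: [-2.175, -2.266, 0.002]
wrist_force: [-2.3, -4.0, 2.6]
width: 0.095
```

```bash
python3 st.py
```

```text
16.65 [0.5626 0.1577 0.1103] [-2.1751e+00 -2.2665e+00  1.6000e-03] psi 92.36 F [-2.3  -3.95  2.64] M [-0.707  0.475  0.093] w 8.05 q6 0.19
```

```bash
cat > mz.py <<'E'
from h import *
a=[]
for i in range(6):
    s=status.read_state();a.append(np.r_[s["wrist_force"],s["torque"]]);read_camera("side")
r=s["tcp_rot"];psi=2*np.degrees(np.arctan2(r[1],r[0]))%360
print(s["time"],"psi",psi.round(2),"turn rad",np.radians(166.96-psi).round(3),s["tool_pos"].round(4),np.mean(a,0).round(3),"Mz std",np.std(a,0)[5].round(3))
E
python3 mz.py
```

```text
16.9 psi 92.29 turn rad 1.303 [0.5626 0.1576 0.1103] [-2.99  -4.072  1.942 -0.788  0.516  0.058] Mz std 0.026
```

move_arm --deltas '[[[0,0,-0.02],[0,-0.003,0],1],[[0,0,-0.04],[0,-0.003,0],1],[[0,0,-0.04],[0,-0.003,0],1]]'

```text
time: 17.32
tool_pos: [0.5625, 0.1576, 0.1103]
tcp_rot: [-2.247, -2.195, 0.001]
wrist_force: [-3.2, -3.4, 0.4]
width: 0.091
```

```bash
python3 mz.py
```

```text
17.575 psi 88.66 turn rad 1.367 [0.5626 0.1576 0.1103] [-3.439 -3.295  0.382 -0.664  0.691  0.048] Mz std 0.038
```

move_arm --deltas '[[[0,0,-0.02],[0,0,-0.001],1],[[0,0,-0.04],[0,0,-0.001],1],[[0,0,-0.04],[0,0,-0.001],1]]'

```text
time: 18.0
tool_pos: [0.5625, 0.1576, 0.1104]
tcp_rot: [-2.315, -2.122, 0.001]
wrist_force: [-4.2, -3.3, 0.7]
width: 0.094
```

```bash
python3 mz.py
```

```text
18.25 psi 85.03 turn rad 1.43 [0.5626 0.1576 0.1104] [-4.053 -3.668  0.485 -0.635  0.798  0.088] Mz std 0.019
```

move_arm --deltas '[[[0,0,-0.015],[0,0,0],1],[[0,0,-0.03],[0,0,0],1],[[0,0,-0.03],[0,0,0],1]]'

```text
time: 18.68
tool_pos: [0.5625, 0.1576, 0.1103]
tcp_rot: [-2.365, -2.068, 0.001]
wrist_force: [-3.9, -2.7, 0.9]
width: 0.094
```

```bash
python3 mz.py
```

```text
18.925 psi 82.34 turn rad 1.477 [0.5625 0.1576 0.1103] [-4.094 -3.204  0.513 -0.658  0.788  0.13 ] Mz std 0.028
```

move_arm --deltas '[[[0,0,-0.02],[0,0,0],1],[[0,0,-0.02],[0,0,0],1],[[0,0,-0.02],[0,0,0],1]]'

```text
time: 19.35
tool_pos: [0.5624, 0.1576, 0.1103]
tcp_rot: [-2.397, -2.031, 0.002]
wrist_force: [-4.5, -3.3, 1.1]
width: 0.095
```

```bash
python3 mz.py
```

```text
19.6 psi 80.54 turn rad 1.508 [0.5625 0.1576 0.1103] [-4.065 -3.456  0.363 -0.658  0.827  0.159] Mz std 0.029
```

The stop is met at 0.159 N m, with the moment rising steadily. Turning back.

move_arm --deltas '[[[0,0,0.06],[0,0,0],1],[[0,0,0.12],[0,0,0],1],[[0,0,0.18],[0,0.001,0],1],[[0,0,0.24],[0,0.002,0],1],[[0,0,0.3],[0.001,0.003,0],1],[[0,0,0.36],[0.001,0.004,0],1],[[0,0,0.42],[0.001,0.004,0],1],[[0,0,0.48],[0.002,0.005,-0.002],1],[[0,0,0.54],[0.002,0.006,-0.003],1],[[0,0,0.6],[0.003,0.007,-0.003],1],[[0,0,0.66],[0.003,0.008,-0.004],1],[[0,0,0.72],[0.003,0.008,-0.004],1],[[0,0,0.78],[0.003,0.008,-0.004],1],[[0,0,0.84],[0.003,0.008,-0.004],1],[[0,0,0.9],[0.003,0.008,-0.004],1],[[0,0,0.9],[0.003,0.008,-0.004],1],[[0,0,0.9],[0.003,0.008,-0.004],1]]'

```text
time: 21.78
tool_pos: [0.563, 0.1584, 0.1103]
tcp_rot: [-0.505, -3.1, 0.0]
wrist_force: [-4.2, -3.5, 2.3]
width: 0.095
```

```bash
python3 mz.py
```

```text
22.025 psi 161.51 turn rad 0.095 [0.5629 0.1584 0.1103] [-4.339 -3.387  2.22  -0.698  0.893 -0.045] Mz std 0.026
```

move_arm --deltas '[[[0,0,0.03],[0,0,0],1],[[0,0,0.06],[0,0,0],1],[[0,0,0.09],[0,0,0],1],[[0,0,0.12],[0,0,0],1],[[0,0,0.12],[0,0,0],1]]'

```text
time: 22.7
tool_pos: [0.563, 0.1585, 0.1103]
tcp_rot: [-0.21, -3.134, -0.0]
wrist_force: [-5.1, -3.7, 2.0]
width: 0.1
```

```bash
python3 mz.py
```

```text
22.95 psi 172.31 turn rad -0.093 [0.563  0.1585 0.1103] [-4.368 -3.352  2.147 -0.67   0.876 -0.052] Mz std 0.027
```

move_arm --deltas '[[[0,0,0.02],[0,0,0],1],[[0,0,0.04],[0,0,0],1],[[0,0,0.04],[0,0,0],1]]'

```text
time: 23.38
tool_pos: [0.563, 0.1585, 0.1103]
tcp_rot: [-0.112, -3.139, -0.0]
wrist_force: [-5.5, -2.6, 2.5]
width: 0.097
```

```bash
python3 mz.py
```

```text
23.625 psi 175.91 turn rad -0.156 [0.563  0.1585 0.1103] [-4.896 -3.19   1.742 -0.694  0.849 -0.043] Mz std 0.038
```

move_arm --deltas '[[[0,0,0.02],[0,0,0],1],[[0,0,0.04],[0,0,0],1],[[0,0,0.04],[0,0,0],1]]'

```text
time: 24.05
tool_pos: [0.5631, 0.1585, 0.1103]
tcp_rot: [-0.013, -3.141, -0.0]
wrist_force: [-4.3, -2.8, 0.9]
width: 0.099
```

```bash
python3 mz.py
```

```text
24.3 psi 179.5 turn rad -0.219 [0.5631 0.1585 0.1103] [-4.262 -3.502  1.675 -0.666  0.814 -0.096] Mz std 0.028
```

move_arm --deltas '[[[0,0,0.015],[0,0,0],1],[[0,0,0.03],[0,0,0],1],[[0,0,0.03],[0,0,0],1]]'

```text
time: 24.72
tool_pos: [0.5631, 0.1585, 0.1103]
tcp_rot: [0.06, -3.141, -0.0]
wrist_force: [-5.1, -3.2, 1.5]
width: 0.093
```

```bash
python3 mz.py
```

```text
24.975 psi 182.19 turn rad -0.266 [0.5631 0.1585 0.1104] [-4.117 -3.389  1.814 -0.662  0.828 -0.131] Mz std 0.019
```

move_arm --deltas '[[[0,0,0.015],[0,0,0],1],[[0,0,0.015],[0,0,0],1],[[0,0,0.015],[0,0,0],1]]'

```text
time: 25.4
tool_pos: [0.5631, 0.1585, 0.1103]
tcp_rot: [0.097, -3.14, -0.0]
wrist_force: [-4.3, -2.6, 1.9]
width: 0.1
```

```bash
python3 mz.py
```

```text
25.65 psi 183.54 turn rad -0.289 [0.5631 0.1585 0.1103] [-4.224 -3.321  1.58  -0.658  0.833 -0.158] Mz std 0.032
```

move_arm --deltas '[[[0,0,-0.06],[0,0,0],1],[[0,0,-0.12],[0,0,0],1],[[0,0,-0.184],[0,0,0],1],[[0,0,-0.184],[0,0,0],1],[[0,0,-0.184],[0,0,0],1]]'

```text
time: 26.32
tool_pos: [0.5638, 0.1587, 0.1104]
tcp_rot: [0.352, 3.121, 0.001]
wrist_force: [0.2, -1.9, -0.6]
width: 0.091
```

```bash
python3 mz.py
```

```text
26.575 psi 167.07 turn rad -0.002 [0.5637 0.1587 0.1104] [-7.590e-01 -1.941e+00 -3.420e-01 -3.250e-01  1.720e-01  1.000e-03] Mz std 0.027
```

move_arm --deltas '[[[0,0,0],[-0.002,-0.002,0.02],1],[[0,0,0],[-0.004,-0.002,0.05],1],[[0,0,0],[-0.004,-0.002,0.08],1],[[0,0,0],[-0.004,-0.002,0.09],1],[[0,0,0],[-0.004,-0.002,0.1],1],[[0,0,0],[-0.004,-0.002,0.11],1],[[0,0,0],[-0.004,-0.002,0.12],1],[[0,0,0],[-0.004,-0.002,0.12],1]]'

```text
time: 27.62
tool_pos: [0.5629, 0.1583, 0.1222]
tcp_rot: [0.354, 3.121, -0.0]
wrist_force: [-0.4, -0.9, -0.3]
width: 0.095
```

```bash
python3 st.py
```

```text
27.625 [0.5629 0.1583 0.1222] [ 0.3543  3.1215 -0.    ] psi 167.05 F [-0.45 -0.9  -0.28] M [0.035 0.013 0.05 ] w 8.05 q6 -1.113
```

move_arm --deltas '[[[0,0,0],[0,0,0.03],1],[[0,0,0],[0,0,0.06],1],[[0,0,0],[0,0,0.1],1],[[0,0,0],[0,0,0.15],1],[[0,0,0],[0,0,0.3],1],[[0,0,0],[0,0,0.6],1],[[0,0,0],[0,0,1],1],[[0,0,0],[0,0,1],1]]'

```text
time: 28.62
tool_pos: [0.566, 0.159, 0.2279]
tcp_rot: [0.353, 3.113, 0.005]
wrist_force: [0.2, -0.0, -0.3]
width: 0.099
```

move_arm --deltas '[[[0,0,0.05],[-0.02,-0.25,0],1],[[0,0,0.1],[-0.04,-0.5,0],1],[[0,0,0.12],[-0.05,-1,0],1]]'

```text
time: 29.0
tool_pos: [0.5573, 0.0584, 0.2216]
tcp_rot: [-0.053, -3.14, -0.001]
wrist_force: [0.7, -0.4, 0.2]
width: 0.095
```

move_arm --deltas '[[[0,0,0.05],[-0.02,-0.5,0],1],[[0,0,0.12],[-0.05,-1,0],1]]'

```text
time: 29.25
tool_pos: [0.5522, -0.0431, 0.2216]
tcp_rot: [0.243, -3.131, -0.0]
wrist_force: [1.0, -0.1, -0.6]
width: 0.095
```

move_arm --deltas '[[[0,0,0.05],[-0.02,-0.4,0],1],[[0,0,0.1],[-0.04,-0.8,0],1],[[0,0,0.138],[-0.04,-1,0],1],[[0,0,0.138],[-0.04,-1,0],1],[[0,0,0.138],[-0.04,-1,0],1],[[0,0,0.138],[-0.04,-1,0],1]]'

```text
time: 30.0
tool_pos: [0.5488, -0.1407, 0.222]
tcp_rot: [0.575, -3.088, -0.001]
wrist_force: [-0.4, 0.5, -0.7]
width: 0.095
```

Run:
```python
import st
from h import *
p,d,c=snap("wrist");save("w5",p)
P=fcloud(d,c);z=P[...,2].copy();z[d==0]=0;hsv=cv2.cvtColor(p,cv2.COLOR_RGB2HSV)
m=(np.hypot(P[...,0]-.5496,P[...,1]+.158)<.06)&(abs(z-.0345)<.006)
n,l,s,ce=cv2.connectedComponentsWithStats(m.astype(np.uint8));i=1+s[1:,4].argmax();m=l==i
q=np.array([plane(c,u,v,.034,True)[:2] for v,u in zip(*np.where(m))],np.float32)*1000
print(s[i],cv2.minAreaRect(q))
# slot: below-top pixels near middle
R=(np.hypot(P[...,0]-.5496,P[...,1]+.158)<.022)&(z<.028)&(d>0)
n,l,s,ce=cv2.connectedComponentsWithStats(R.astype(np.uint8))
if n>1:
    i=1+s[1:,4].argmax();q=np.array([plane(c,u,v,.034,True)[:2] for v,u in zip(*np.where(l==i))],np.float32)*1000;print("slot",s[i],cv2.minAreaRect(q))
```

```text
30.0 [ 0.5488 -0.1407  0.222 ] [ 5.7540e-01 -3.0882e+00 -7.0000e-04] psi 201.11 F [-0.43  0.51 -0.71] M [ 0.052 -0.021 -0.013] w 8.1 q6 -2.234
[ 214  141   54   61 2983] ((549.670166015625, -158.5557403564453), (70.51235961914062, 59.695133209228516), 21.587305068969727)
slot [237 162   9  19 165] ((549.0708618164062, -158.5636749267578), (20.98801612854004, 9.152399063110352), 20.590770721435547)
```

View pics/w5.png

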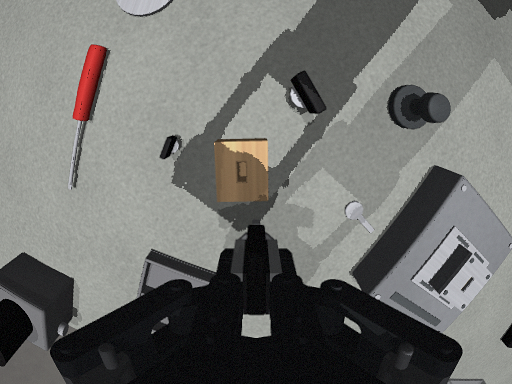

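The wrist view shows the empty slot at (242,172). The holder is at (0.5496, −0.1585), the same as in the opposite-facing view, and everything else is in place. I'll go above the slot.

move_arm --deltas '[[[0,0,0],[0.005,-0.178,-0.2],1],[[0,0,0],[0.005,-0.178,-0.5],1],[[0,0,0],[0.005,-0.178,-0.9],1],[[0,0,0],[0.005,-0.178,-1],1],[[0,0,0],[0.005,-0.178,-1],1],[[0,0,0],[0.005,-0.178,-1],1],[[0,0,0],[0.005,-0.178,-1],1],[[0,0,0],[0.005,-0.178,-1],1],[[0,0,0],[0.005,-0.178,-1],1],[[0,0,0],[0.005,-0.178,-1],1],[[0,0,0],[0.005,-0.178,-1],1],[[0,0,0],[0.005,-0.178,-1],1]]'

```text
time: 31.55
tool_pos: [0.5493, -0.1595, 0.1221]
tcp_rot: [0.574, -3.089, -0.0]
wrist_force: [0.1, 0.9, -0.5]
width: 0.096
```

```bash
python3 st.py
```

```text
31.55 [ 0.5493 -0.1595  0.1221] [ 5.7430e-01 -3.0885e+00 -1.0000e-04] psi 201.07 F [ 0.07  0.91 -0.49] M [-0.054  0.023  0.006] w 8.17 q6 -2.265
```

move_arm --deltas '[[[0,0,0],[0,0.008,-0.2],1],[[0,0,0],[0,0.008,-0.4],1],[[0,0,0],[0,0.008,-0.5],1],[[0,0,0],[0,0.008,-0.5],1],[[0,0,0],[0,0.008,-0.5],1],[[0,0,0],[0,0.008,-0.52],1],[[0,0,0],[0,0.008,-0.54],1],[[0,0,0],[0,0.008,-0.56],1],[[0,0,0],[0,0.008,-0.58],1],[[0,0,0],[0,0.008,-0.6],1],[[0,0,0],[0,0.008,-0.62],1],[[0,0,0],[0,0.008,-0.62],1]]'

```text
time: 33.05
tool_pos: [0.5491, -0.1587, 0.0599]
tcp_rot: [0.574, -3.088, -0.0]
wrist_force: [-0.3, 0.2, -0.2]
width: 0.097
```

```bash
python3 st.py
```

```text
33.05 [ 0.5491 -0.1587  0.0599] [ 5.7420e-01 -3.0882e+00 -4.0000e-04] psi 201.07 F [-0.27  0.23 -0.18] M [ 0.002 -0.057 -0.023] w 8.22 q6 -2.263
```

Four millimetres in with no force. Lowering to seat.

move_arm --deltas '[[[0,0,0],[0,0,-0.03],1],[[0,0,0],[0,0,-0.06],1],[[0,0,0],[0,0,-0.09],1],[[0,0,0],[0,0,-0.12],1],[[0,0,0],[0,0,-0.15],1],[[0,0,0],[0,0,-0.17],1],[[0,0,0],[0,0,-0.185],1],[[0,0,0],[0,0,-0.19],1],[[0,0,0],[0,0,-0.195],1],[[0,0,0],[0,0,-0.195],1],[[0,0,0],[0,0,-0.195],1]]'

```text
time: 34.42
tool_pos: [0.5494, -0.1588, 0.0408]
tcp_rot: [-0.574, 3.089, -0.0]
wrist_force: [0.2, -0.6, -0.1]
width: 0.095
```

```bash
python3 st.py
```

```text
34.425 [ 0.5494 -0.1588  0.0408] [-5.7420e-01  3.0885e+00 -1.0000e-04] psi 201.06 F [ 0.22 -0.64 -0.13] M [-0.023  0.004 -0.058] w 8.09 q6 -2.263
```

move_arm --deltas '[[[0,0,0],[0,0,-0.006],1],[[0,0,0],[0,0,-0.007],1],[[0,0,0],[0,0,-0.007],1],[[0,0,0],[0,0,-0.007],0.75],[[0,0,0],[0,0,-0.007],0.6],[[0,0,0],[0,0,-0.007],0.3],[[0,0,0],[0,0,-0.007],-0.3],[[0,0,0],[0,0,-0.007],-1],[[0,0,0],[0,0,-0.007],-1],[[0,0,0],[0,0,-0.007],-1]]'

```text
time: 35.67
tool_pos: [0.5494, -0.1587, 0.04]
tcp_rot: [-0.574, 3.089, -0.0]
wrist_force: [-0.3, -0.2, -0.6]
width: 1.005
```

move_arm --deltas '[[[0,0,0],[0,0,0.1],-1],[[0,0,0],[0,0,0.3],-1],[[0,0,0],[0,0,0.6],-1],[[0,0,0],[0,0,1],-1],[[0,0,0],[0,0,1],-1],[[0,0,0],[0,0,1],-1],[[0,0,0],[0,0,1],-1]]'

```text
time: 36.55
tool_pos: [0.5483, -0.1584, 0.1389]
tcp_rot: [0.574, -3.087, -0.002]
wrist_force: [-0.2, -0.4, -0.3]
width: 1.001
```

Run:
```python
import st
from h import *
p,d,c=snap("wrist")
P=fcloud(d,c);z=P[...,2].copy();z[d==0]=0
m=(z>.066)&(z<.09)&(np.hypot(P[...,0]-.5495,P[...,1]+.159)<.03)
q=np.array([plane(c,u,v,.072,True)[:2] for v,u in zip(*np.where(m))],np.float32)*1000
print("head",cv2.minAreaRect(q),len(q),"ztop",np.median(z[m]))
a,_,_=snap("side");b,_,_=snap("scene")
save("end",np.hstack([cv2.resize(p,(400,300)),cv2.resize(a[130:310,180:350],(283,300),interpolation=3)]))
```

```text
36.55 [ 0.5483 -0.1584  0.1389] [ 5.7400e-01 -3.0867e+00 -1.7000e-03] psi 201.07 F [-0.21 -0.38 -0.27] M [-0.004  0.029  0.012] w 85.11 q6 -2.263
head ((549.1370239257812, -159.1016845703125), (35.132850646972656, 8.47042465209961), 21.007747650146484) 531 ztop 0.07276529540689067
```

View pics/end.png

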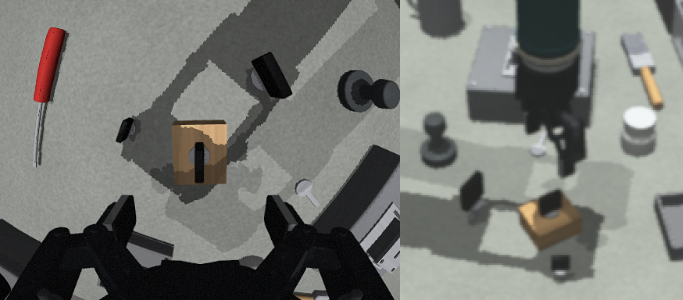

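The key stands upright in the holder. Its head centre is (0.5491, −0.1591), under 1 mm from the slot's middle, and its top is at 0.0728 m against 0.072 m expected. The gripper is open and clear, so I'm handing in.

```bash
python3 -c "
from h import *
print(order.finish_job())"
```

```text
the job is handed in; nothing more can be done
None
```

The lock check is done and the job is handed in, at about 37 s of the 72 s allowed; no verdict was reported.

- **Key:** I took the middle-sized key from the holder.
- **Keyhole:** I found it by wrist camera at (0.563, 0.158).
- **Insertion:** I pushed the key home until the collar touched the face at 3.8 N. The highest vertical force I read was about 5 N.
- **Turning:** I turned it clockwise 1.51 rad, where it met the stop at 0.16 N m, and back to the home stop at −0.16 N m. The lock core's own angle could not be read directly; both stops were judged from the steadily rising moment.
- **Return:** I straightened the key, drew it out without resistance and stood it back in its holder.

**Last checks:** the key is upright, under 1 mm from the slot's middle, with its top at 72.8 mm (72 mm expected). The gripper is open and clear of it. In the last pictures the things in view had not visibly moved; the milk jug, drip disc and grease jar were not measured again. No check failed or disagreed. While turning there was a steady sideways load of about 5 N on the key, well under the 40 N limit, and it went once the key was straight.

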